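# Seat the blender cup and keep it pressed

### The job

Someone left the black jigger standing in the well of the blender base: lift it out and stand it upright on the black bar tray. Then take the steel blender cup, turn it until its three orange lugs line up with the three notches of the well, slide it in and push it fully home against the spring. Finish while still holding the cup and pressing it down, and leave the pink cup and the timer where they stand.

Things in the scene. Friction and masses are not known exactly. Their poses are not given: they have to be found in the camera images.
- well_rim (a point): Centre of the mouth of the well in the blender base, level with its rim, 80 mm above the worktop. The well is a bore 68 mm across with three notches in its wall at 0, 120 and 240 degrees, each 14 mm wide, reaching out to 46 mm from the axis, with an orange floor 22 mm below the rim and an orange mark on the rim outside it. x points to the middle of one notch, z up.
- blender_base: Round grey motor housing, fixed to the worktop, turned at will about the vertical; 132 mm across at the foot, 116 mm at the rim, 80 mm high. Origin at the centre of its underside; axes as well_rim.
- drive_plate (a joint): How far the sprung black plate (64 mm disc) at the bottom of the well is pushed down (m): 0 at rest, its top then 10 mm below the rim; 0.012 with the cup fully home. It begins to give at 5 N and takes 11 N at 0.012: the cup's weight alone does not push it down, and it rises when let go.
- cup_mid (a point): Middle (60 mm above the underside) of the steel blender cup, loose, upright on the worktop: 120 mm tall, about 0.25 kg, closed on top. Body a straight cylinder 54 mm across from 24 to 114 mm above the underside; below it a black cap 64 mm across (60 mm in its lowest 6 mm) with the lugs. x points to the middle of one lug, z up.
- blender_cup: The same cup, origin at the centre of its underside. Three orange lugs, round-ended upright ribs 9 mm thick, stick out of the cap at 0, 120, 240 degrees to 41.5 mm from the axis, 0 to 22 mm above the underside. Out of line they rest on the well's rim; in line the cup sinks 10 mm to the sprung plate, and 12 mm more pressed home, lugs on the notch floors (underside 22 mm below the rim).
- jigger_mid (a point): Middle (half-way up, 45 mm above the underside) of the black double-cone jigger, 45 mm across at both ends, narrow at the waist, 90 mm tall, about 0.09 kg; for contact it is a plain 45 mm cylinder. It starts upright in the well, its underside on the sprung plate 10 mm below the rim. z is up.
- tray: Black bar tray fixed to the worktop, 110 x 200 x 14 mm (long side along its y axis), origin at the centre of its underside. The jigger is to stand on its flat floor, 4 mm above the worktop, inside a rim 4 mm thick and 14 mm high.
- pink_cup: Pink steel cup, 75 mm across, 82 mm tall, loose; origin at the centre of its underside. A bystander: leave it alone.
- timer: White kitchen timer, 62 x 68 x 21 mm, loose; origin at the centre of its underside. A bystander: leave it alone.
Not all that is in view belongs to the job. What is shaped like the blender_cup but brown or purple is not meant.

How it is judged:
On the way, in this order (a step that is already met when the one before it is completed fails the run):
1. the jigger stands upright on the tray, let go (x of jigger_mid in the frame of tray between -0.055 and 0.055 m and y of jigger_mid in the frame of tray between -0.1 and 0.1 m and height (world z) of jigger_mid below 0.056 m and angle between jigger_mid's own z axis and vertical below 0.15 rad and contact force between jigger and tray above 0.2 N and contact force between the fingers and jigger below 0.1 N), for 0.2 s.
2. the lugs have entered the notches of the well (horizontal distance between cup_mid and well_rim below 0.008 m and angle between cup_mid's own z axis and vertical below 0.12 rad and z of cup_mid in the frame of well_rim below 0.053 m), for 0.1 s.
At the end, for the whole second after the job is handed in: The cup is fully home in the well (within 2.5 mm of its full depth, the sprung plate down at least 9.5 mm), upright within 0.08 rad, centred within 6 mm, at rest, with the fingers still on it (more than 2 N); the jigger stands upright (within 0.15 rad) on the tray (value of joint drive_plate above 0.0095 m and z of cup_mid in the frame of well_rim below 0.0405 m and horizontal distance between cup_mid and well_rim below 0.006 m and angle between cup_mid's own z axis and vertical below 0.08 rad and contact force between the fingers and blender_cup above 2 N and linear speed of blender_cup below 0.02 m/s and x of jigger_mid in the frame of tray between -0.055 and 0.055 m and y of jigger_mid in the frame of tray between -0.1 and 0.1 m and height (world z) of jigger_mid below 0.056 m and angle between jigger_mid's own z axis and vertical below 0.15 rad and contact force between jigger and tray above 0.2 N); the arm keeps its last pose, push and grip.
It fails at once if the pink cup is shifted more than 20 mm or tipped (distance of pink_cup from where it was at the start of the episode above 0.02 m or angle between pink_cup's own z axis and vertical above 0.4 rad).
It fails at once if the timer is shifted more than 20 mm (distance of timer from where it was at the start of the episode above 0.02 m).
It also fails if it takes over 58 s, if anything falls off the work surface, if the arm or the gripper's body presses on something with over 40 N, if the wrist force passes 120 N, or if a joint passes its speed limit or range.

### The arm

A 6-joint arm with a two-finger parallel gripper is mounted at the origin on a cart in front of the work surface, level with it; the furniture and walls round the work are solid. World frame = base frame: x ahead of the robot, y to its left, z up, the work surface at z = 0. Lengths are in m, angles in rad, forces in N, time in s.
With the tool pointing down it reaches from about 0.35 to 0.975 m from the base axis. Payload 4.9 kg.
Tool frame: the origin (TCP) lies between the finger pads; the fingertips stand 22 mm ahead of it and the grasp point (between the pads) lies 3 mm ahead of it; z points along the fingers, y is the line along which they close (so a half turn about z gives the same grasp; the last joint's range is limited). The gripper opens to 85 mm and grips with 20 to 120 N. Pads are 22 mm wide; open, the fingers measure 114 mm over their backs; the gripper's body (76 mm by 85 mm) begins 54 mm behind the grasp point. The pads swing forward as they close: fully open they stand 13 mm farther back than shut.
Start: joints at [1.098, 0.053, 1.613, -0, 1.476, -0.119], TCP at [0.217, 0.586, 0.253] pointing down, gripper open.
Joint ranges: [-3.01, 3.01], [-1.01, 2.22], [0.06, 2.58], [-1.02, 4.17], [0.09, 2.62], [-3.14, 3.14]. Speed limits (rad/s): [2.57, 2.57, 3.14, 3.14, 3.14, 3.14].

### API

Orientations are given as a unit quaternion [w, x, y, z].
In Python, from plant import state, grab_frame, get_calibration, job_done, recognise, regions_of gives the robot as it stands.
- The arm moves only by the tool apply_moves, never from a script. Its argument "targets" is a list of rows, each an object with "translation": the shift along the tool's x, y, z normalised to -1 to 1, where 1 is 100 mm, a list of three; "twist": the turn about the tool's z normalised to -1 to 1, where 1 is 0.1 rad; "hand": the opening, from 0 (shut) to 1 (fully open). A call has 1 to 8 rows; each row shifts and turns the commanded pose from where the row before left it, along the tool's axes as they then stand; what a row does not reach is not made up. A row lasts 1/10 s, in which the tool goes at most 50 mm and 8.59 degrees, less where a joint would pass 70% of its speed; a pose out of reach is approached as far as the arm can. A call with a number of a shift or a turn outside -1 to 1 is refused whole. A call with a gripper value outside its range is refused whole. The fingers move at their own pace and stop on an object; the grip force is fixed at half the most. Time passes only in rows, so rows that do not move let the fingers close. It gives the time, the measured TCP pose, the force, the opening and the grip force at its end, in the units of the state.
- state(): the state, without advancing time (a new reading comes with each control period).
- grab_frame(name): name is "scene" or "side" or "wrist"; returns the picture (480x640x3 uint8, red, green, blue); there is no depth.
- get_calibration(name): a dict with "camera_matrix" (3x3 intrinsics, pixels), "pose" (4x4, takes a point from camera to world coordinates). Camera axes: x right, y up, looking along -z (the intrinsics and any distortion apply to the point x, -y, -z); pixel columns grow to the right and rows downward; lengths in m; the calibration is good to about 2 mm. A picture is of the moment at which its call begins: read the wrist's pose just before it. get_calibration takes no time and is no camera call; for the wrist camera it gives the pose at the moment of the call.
- job_done(): hands the job in; it is judged then, once.
Trained networks look in the newest picture that a camera, given by its name, has taken for a name from the list of things; names that differ only in an ending like _2 or _b are one class to them, and where a whole thing is asked for, a point or a joint stands for the part that bears it (a point fixed in the world has none). Each returns a list of dicts, best first, with "score" (0 to 1); they miss things now and then, are a little off and sometimes report something else, mostly with a low value. They report only what shows in the picture. A call takes as long as a camera call. They do not tell look-alikes from the thing itself.
- recognise(camera, query): "point" ([x, y, z] in m, in world coordinates, good to about 4 mm: the middle of the surface that is visible of it).
- regions_of(camera, query): "pixels" (480x640 bool, what is visible of it).
The state is a dict: "time": time; "joint_pos": joint angles; "joint_vel": joint speeds; "joint_efforts": joint torques, N m; "tool_pos": TCP position; "tool_rot": TCP orientation; "contact_force": force on the tool from outside, world axes, zero at the start; "ft_torque": the same for the moment, N m; "gripper_width": opening from 0.0 (shut) to 1.0 (fully open); "grasp_force": force on a finger pad.
Only numpy, scipy, OpenCV 4.12 (cv2) and the standard library are available. Lean on these libraries where they do the work, as an engineer would, in place of code of your own. Each camera call takes 0.05 s, during which the arm holds its last target. There are 200 camera calls.

## Working session

There is one attempt and no reset: what is moved stays moved. The work goes in short steps, Python scripts to look and compute and a tool call to move; the robot and the scene stay as the last step left them, time stands still between calls to the robot, and variables do not carry over. Pictures are saved under pics/ and viewed, at most 10 in all, crops included, and the job is handed in when it is done.

Besides the shell and the picture viewer there is one more tool, called after "Request:" by a JSON object that holds its "name" and its "arguments", one argument or row to a line. apply_moves: Moves the arm, as the interface text tells. Its arguments: {"type":"object","properties":{"targets":{"type":"array"}},"required":["targets"]}

```bash
ls; mkdir -p pics; cat > h.py <<'E'
import numpy as np,cv2
from plant import *
def ray(cam,uv,cal=None):
    c=cal or get_calibration(cam);K=np.array(c["camera_matrix"]);P=np.array(c["pose"])
    d=np.linalg.inv(K)@[uv[0],uv[1],1.];d=P[:3,:3]@(d*[1,-1,-1]);return P[:3,3],d/np.linalg.norm(d)
def onz(cam,uv,z,cal=None):
    o,d=ray(cam,uv,cal);return o+d*(z-o[2])/d[2]
def proj(cam,p,cal=None):
    c=cal or get_calibration(cam);K=np.array(c["camera_matrix"]);P=np.array(c["pose"])
    q=P[:3,:3].T@(np.array(p)-P[:3,3]);q=K@(q*[1,-1,-1]);return q[:2]/q[2]
def save(n,im):cv2.imwrite("pics/"+n,im[:,:,::-1])
E
python3 - <<'E'
from h import *
np.set_printoptions(precision=4,suppress=True)
ims=[]
for c in("scene","side"):
    im=grab_frame(c);ims.append(im);save(c+"0.png",im)
    print(c,get_calibration(c))
    for q in("blender_cup","jigger_mid","tray","blender_base","pink_cup","timer"):
        print(c,q,[(np.round(r["point"],3),round(r["score"],2),proj(c,r["point"]).round()) for r in recognise(c,q)])
print(state())
E
```

```text
pics
scene {'camera_matrix': array([[450.3749,   0.    , 313.0439],
       [  0.    , 450.3749, 237.4728],
       [  0.    ,   0.    ,   1.    ]]), 'pose': array([[ 0.7561,  0.4732, -0.4521,  0.0817],
       [-0.6544,  0.5426, -0.5266, -0.4451],
       [-0.0039,  0.6941,  0.7199,  0.9037],
       [ 0.    ,  0.    ,  0.    ,  1.    ]])}
scene blender_cup [(array([0.759, 0.029, 0.072]), 0.79, array([393., 237.])), (array([0.421, 0.438, 0.072]), 0.72, array([195., 215.])), (array([0.472, 0.321, 0.075]), 0.63, array([235., 228.]))]
scene jigger_mid [(array([0.549, 0.048, 0.072]), 0.72, array([327., 275.])), (array([0.564, 0.062, 0.125]), 0.61, array([328., 254.]))]
scene tray [(array([ 0.484, -0.164,  0.002]), 0.9, array([370., 368.]))]
scene blender_base [(array([0.553, 0.047, 0.07 ]), 0.6, array([329., 275.]))]
scene pink_cup [(array([ 0.695, -0.099,  0.059]), 0.96, array([414., 283.]))]
scene timer [(array([0.397, 0.072, 0.019]), 0.75, array([272., 316.])), (array([0.552, 0.044, 0.07 ]), 0.29, array([329., 276.]))]
side {'camera_matrix': array([[461.4981,   0.    , 314.5144],
       [
[... 640 characters left out ...]
0.032, 0.066]), 0.79, array([317., 275.]))]
side pink_cup [(array([ 0.688, -0.091,  0.052]), 0.74, array([385., 312.]))]
side timer [(array([0.4  , 0.076, 0.018]), 0.93, array([245., 285.]))]
{'time': 0.7, 'joint_pos': array([ 1.098 ,  0.0527,  1.6129,  0.    ,  1.476 , -0.119 ]), 'joint_vel': array([ 0.0017,  0.0001, -0.002 , -0.0029, -0.0006,  0.0005]), 'joint_efforts': array([ -0.0006, -39.3556, -37.0366,  -0.0002,   0.0004,   0.    ]), 'tool_pos': array([0.2165, 0.5863, 0.2533]), 'tool_rot': array([0.    , 0.176 , 0.9844, 0.    ]), 'contact_force': array([-0.862 ,  0.5161,  0.1126]), 'ft_torque': array([ 0.0455, -0.0569,  0.0279]), 'grasp_force': 0.0, 'gripper_width': 0.9995623268000113}
```

View pics/scene0.png

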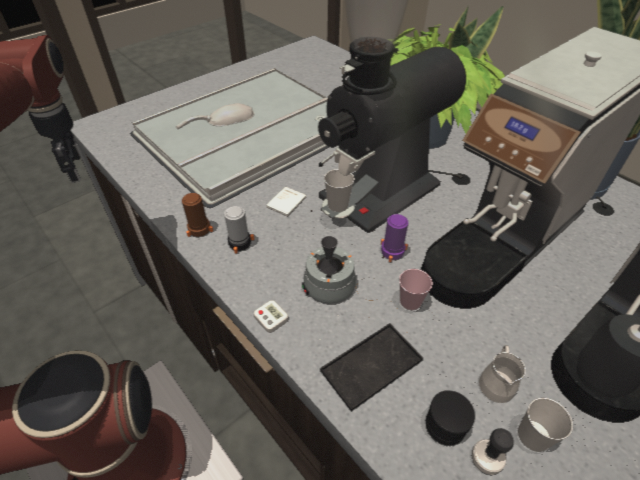

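View pics/side0.png

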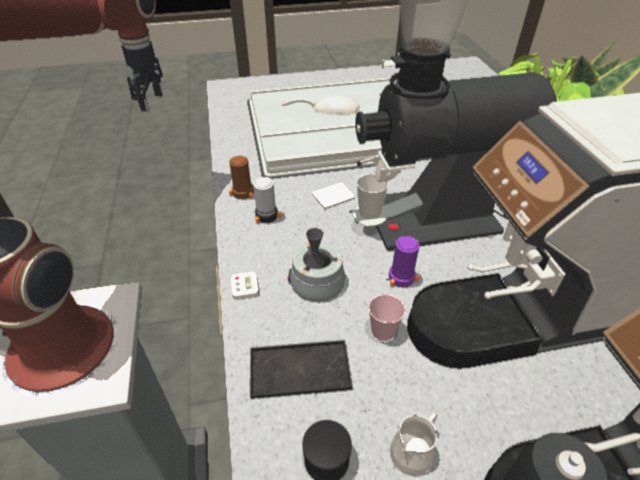

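In the scene picture, three cups share the blender cup's shape: brown at (195,215), bright steel with a black cap and orange lugs at (235,228), and purple at (393,237). The steel one fits the description. The jigger stands in the base at (329,255), the tray is at (370,368), the timer at (271,316) and the pink cup at (414,288). The side view agrees: steel cup (264,200), jigger (314,245), tray (300,368).

I'll move the wrist camera over the steel cup to confirm it and measure.

Request:
{"name": "apply_moves", "arguments": {
  "targets": [
    {"translation":[-0.4,-0.24,-0.12],"twist":0,"hand":1},
    {"translation":[-0.4,-0.24,-0.12],"twist":0,"hand":1},
    {"translation":[-0.4,-0.24,-0.12],"twist":0,"hand":1},
    {"translation":[-0.4,-0.24,-0.12],"twist":0,"hand":1},
    {"translation":[-0.4,-0.24,-0.12],"twist":0,"hand":1},
    {"translation":[-0.4,-0.24,-0.12],"twist":0,"hand":1},
    {"translation":[-0.4,-0.24,-0.12],"twist":0,"hand":1},
    {"translation":[-0.4,-0.24,-0.12],"twist":0,"hand":1}
  ]
}}

```text
time: 1.5
tool_pos: [0.451, 0.2937, 0.3501]
tool_rot: [0.0, 0.176, 0.984, 0.0]
contact_force: [0.7, 0.0, 0.8]
gripper_width: 0.998
grasp_force: 0.0
```

```bash
python3 - <<'E'
from h import *
np.set_printoptions(precision=4,suppress=True)
s=state();c=get_calibration("wrist");im=grab_frame("wrist")
np.savez("w1.npz",im=im,K=c["camera_matrix"],P=c["pose"])
print(s["tool_pos"],s["tool_rot"],c)
for q in("blender_cup","jigger_mid","blender_base"):
    print(q,[(np.round(r["point"],3),round(r["score"],2),proj("wrist",r["point"],c).round()) for r in recognise("wrist",q)])
sc=cv2.resize(cv2.imread("pics/scene0.png")[::1][170:290,160:380][:,:,::-1],None,fx=2,fy=2,interpolation=cv2.INTER_CUBIC)
o=np.zeros((560,800,3),np.uint8);w=cv2.resize(im,(427,320));o[:320,:427]=w
o[320:560,:440]=sc; save("w1.png",im);save("mix1.png",o[:,:])
E
```

```text
[0.451  0.2937 0.3501] [0.0003 0.1759 0.9844 0.0003] {'camera_matrix': array([[366.764 ,   0.    , 318.1698],
       [  0.    , 366.764 , 234.4507],
       [  0.    ,   0.    ,   1.    ]]), 'pose': array([[ 0.3476, -0.9018, -0.2569,  0.3881],
       [ 0.9376,  0.3345,  0.0948,  0.318 ],
       [ 0.0004, -0.2738,  0.9618,  0.471 ],
       [ 0.    ,  0.    ,  0.    ,  1.    ]])}
blender_cup [(array([0.422, 0.449, 0.115]), 0.83, array([464., 115.])), (array([0.478, 0.336, 0.113]), 0.67, array([366., 211.]))]
jigger_mid []
blender_base [(array([0.566, 0.111, 0.056]), 0.58, array([214., 326.]))]
```

View pics/mix1.png

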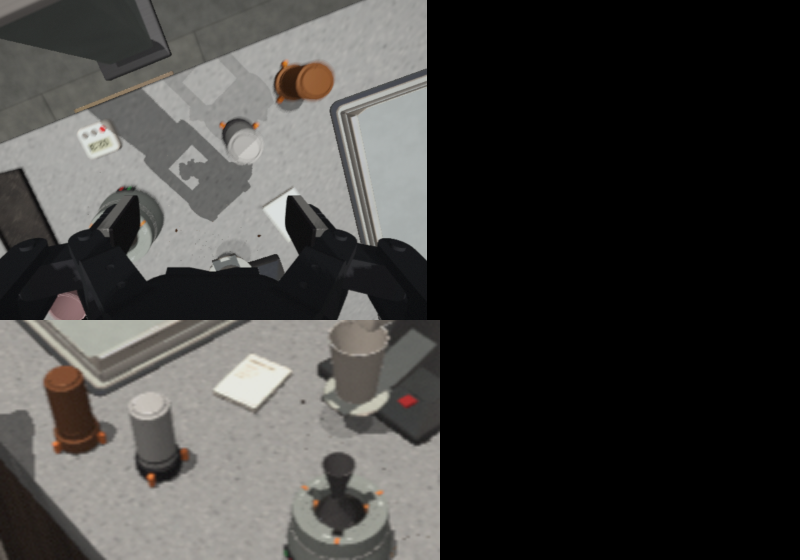

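The crop confirms it: the steel cup with the black cap and orange lugs is the middle one in the wrist view, about (364,215) in full pixels, with lugs near (334,187) and (385,187). Brown is excluded. Next I'll locate the orange marks.

```bash
cat >> h.py <<'E'
def orange(im,box,amin=3):
    h=cv2.cvtColor(im,cv2.COLOR_RGB2HSV);m=cv2.inRange(h,(4,140,110),(20,255,255))
    k=np.zeros_like(m);x0,y0,x1,y1=box;k[y0:y1,x0:x1]=1;m*=k
    n,l,s,c=cv2.connectedComponentsWithStats(m)
    return [(c[i].round(1),s[i][4]) for i in range(1,n) if s[i][4]>=amin]
E
python3 - <<'E'
from h import *
np.set_printoptions(precision=4,suppress=True)
z=np.load("w1.npz");cw=dict(camera_matrix=z["K"],pose=z["P"])
def rep(n,cal,im,box,zz):
    for c,a in orange(im,box): print(n,c,a,onz(n,c,zz,cal)[:2])
S=cv2.imread("pics/scene0.png")[:,:,::-1].copy();D=cv2.imread("pics/side0.png")[:,:,::-1].copy()
print("cup lugs z.012");rep("wrist",cw,z["im"],(310,160,410,260),.016);rep("scene",None,S,(222,205,258,256),.012);rep("side",None,D,(250,170,290,226),.012)
print("base z.08");rep("wrist",cw,z["im"],(130,260,250,400),.08);rep("scene",None,S,(295,235,365,310),.08);rep("side",None,D,(285,225,350,300),.08)
for n in("scene","side"):
    grab_frame(n)
    for q in ("blender_cup","jigger_mid","tray","blender_base"):
        for r in regions_of(n,q)[:3]:
            ys,xs=np.nonzero(r["pixels"]);print(n,q,round(r["score"],2),"mean",xs.mean().round(1),ys.mean().round(1),"x",xs.min(),xs.max(),"y",ys.min(),ys.max(),"topmeanx",xs[ys<ys.min()+4].mean().round(1))
            if q=="tray":
                b=cv2.boxPoints(cv2.minAreaRect(np.c_[xs,ys].astype(np.int32)));ap=cv2.approxPolyDP(cv2.convexHull(np.c_[xs,ys].astype(np.int32)),12,True)[:,0];print([ (p,onz(n,p,.012)[:2].round(3)) for p in ap])
E
```

```text
cup lugs z.012
wrist [333.5 187.9] 38 [0.4597 0.312 ]
wrist [382.3 188.4] 40 [0.4814 0.3688]
scene [251.5 235.5] 4 [0.5184 0.3248]
scene [234.8 248.7] 13 [0.4557 0.3138]
side [250.6 194.4] 13 [0.4468 0.4307]
side [278.4 214.4] 19 [0.5138 0.3241]
side [257.2 218.6] 16 [0.4542 0.3182]
base z.08
wrist [214.5 333.5] 12 [0.5651 0.1198]
scene [317.5 261. ] 6 [0.5554 0.0906]
scene [342.3 262.7] 3 [0.5968 0.0473]
scene [328. 280.] 3 [0.5352 0.0306]
side [308.3 243.3] 3 [0.5616 0.1226]
scene blender_cup 0.95 mean 237.9 228.7 x 225 254 y 206 251 topmeanx 235.6
scene blender_cup 0.94 mean 195.8 215.2 x 182 212 y 193 236 topmeanx 192.7
scene blender_cup 0.6 mean 395.2 237.4 x 382 408 y 215 260 topmeanx 398.0
scene jigger_mid 0.64 mean 328.9 255.0 x 321 337 y 237 274 topmeanx 329.0
scene tray 0.77 mean 370.6 365.9 x 320 422 y 324 410 topmeanx 389.2
[(array([422, 357], dtype=int32), array([ 0.584, -0.224])), (array([353, 410], dtype=int32), array([ 0.387, -0.209])), (array([320, 369], dtype=int32), array([ 0.396, -0.099])), (array([388, 324], dtype=int32), array([ 0.59 , -0.118]))]
scene blender_base 0.7 mean 329.3 276.4 x 302 356 y 247 302 topmeanx 328.7
side blender_cup 0.74 mean 404.5 262.8 x 389 419 y 237 287 topmeanx 406.4
side blender_cup 0.59 mean 265.2 201.0 x 253 280 y 178 223 topmeanx 263.7
side jigger_mid 0.58 mean 314.6 248.7 x 306 323 y 228 268 topmeanx 315.2
side tray 0.96 mean 299.1 369.4 x 250 352 y 341 397 topmeanx 324.0
[(array([352, 387], dtype=int32), array([ 0.582, -0.223])), (array([252, 397], dtype=int32), array([ 0.389, -0.205])), (array([251, 349], dtype=int32), array([ 0.397, -0.097])), (array([343, 341], dtype=int32), array([ 0.59 , -0.116]))]
side blender_base 0.75 mean 317.1 273.7 x 287 344 y 243 300 topmeanx 318.9
```

Request:
{"name": "apply_moves", "arguments": {
  "targets": [
    {"translation":[-0.28,-0.36,0.04],"twist":0,"hand":1},
    {"translation":[-0.28,-0.36,0.04],"twist":0,"hand":1},
    {"translation":[-0.28,-0.36,0.04],"twist":0,"hand":1},
    {"translation":[-0.28,-0.36,0.04],"twist":0,"hand":1},
    {"translation":[-0.28,-0.36,0.04],"twist":0,"hand":1},
    {"translation":[0,0,0],"twist":0,"hand":1}
  ]
}}

```text
time: 2.8
tool_pos: [0.5199, 0.0738, 0.3283]
tool_rot: [-0.0, 0.179, 0.984, -0.001]
contact_force: [0.4, 0.7, 0.4]
gripper_width: 1.003
grasp_force: 0.0
```

```bash
python3 - <<'E'
from h import *
np.set_printoptions(precision=4,suppress=True)
s=state();c=get_calibration("wrist");im=grab_frame("wrist")
np.savez("w2.npz",im=im,K=c["camera_matrix"],P=c["pose"])
print(s["tool_pos"],s["tool_rot"])
for q in("blender_base","jigger_mid"):
    for r in recognise("wrist",q): print(q,np.round(r["point"],3),round(r["score"],2),proj("wrist",r["point"],c).round())
for b,a in orange(im,(0,0,640,480),6): print(b,a,onz("wrist",b,.08,c)[:2],onz("wrist",b,.058,c)[:2])
# triangulate jigger middle from scene+side
A=np.zeros((3,3));B=np.zeros(3)
for n,uv in(("scene",(328.9,255.0)),("side",(314.6,248.7))):
    o,d=ray(n,uv);M=np.eye(3)-np.outer(d,d);A+=M;B+=M@o
print("jig",np.linalg.solve(A,B))
A=np.zeros((3,3));B=np.zeros(3)
for n,uv in(("scene",(235.6,208)),("side",(263.7,180))):
    o,d=ray(n,uv);M=np.eye(3)-np.outer(d,d);A+=M;B+=M@o
print("cuptop far edge",np.linalg.solve(A,B))
save("w2.png",im[60:480,60:560])
E
```

```text
[0.5199 0.0738 0.3283] [-0.0005  0.1791  0.9838 -0.0009]
blender_base [0.55  0.085 0.08 ] 0.95 [338. 223.]
jigger_mid [0.565 0.066 0.125] 0.86 [327. 256.]
[614.2   7.5] 86 [0.4517 0.3814] [0.4514 0.3982]
[506.9  56.5] 88 [0.4572 0.2834] [0.4572 0.2944]
[528.4 109.7] 61 [0.5101 0.2922] [0.5132 0.3038]
[376.4 221.9] 28 [0.5636 0.1222] [0.5699 0.1236]
[364.6 226.2] 61 [0.5636 0.1093] [0.57 0.11]
[287.3 227.7] 29 [0.5367 0.0335] [0.5415 0.0296]
[299.3 230.5] 59 [0.544  0.0441] [0.5491 0.0409]
[336.3 295.7] 23 [0.6274 0.0549] [0.6375 0.0523]
[340.1 357.6] 72 [0.7023 0.0324] [0.7169 0.0284]
[384.8 362.4] 68 [0.7266 0.0788] [0.7427 0.0776]
jig [0.565  0.0616 0.1195]
cuptop far edge [0.4834 0.3229 0.1354]
```

View pics/w2.png

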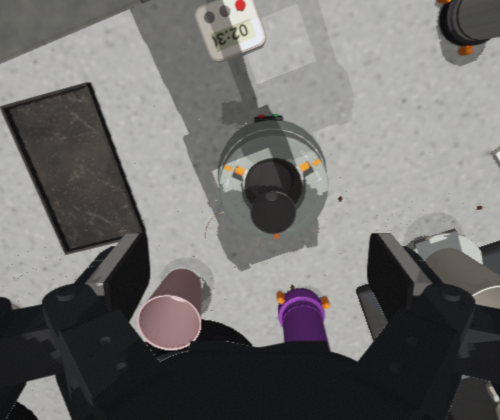

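The wrist crop shows the jigger top near full pixel (333,272). The three rim marks are at (376,222), (287,228) and (336,296). They form an equilateral triangle with r = 53.5 mm, centre (0.576, 0.070), yaw about -16.7°.

```bash
cat >> h.py <<'E'
from scipy.spatial.transform import Rotation as Ro
def plan(tgt,s=None,yaw=None):
    s=s or state();q=s["tool_rot"];R=Ro.from_quat([q[1],q[2],q[3],q[0]]).as_matrix()
    d=R.T@(np.array(tgt)-s["tool_pos"]);print("tool",s["tool_pos"].round(4),"tool y yaw",np.degrees(np.arctan2(R[1,1],R[0,1])).round(2),"tilt",np.degrees(np.arccos(-R[2,2])).round(2),"shift/100mm",(d*10).round(3))
E
python3 - <<'E'
from h import *
z=np.load("w2.npz");c=dict(camera_matrix=z["K"],pose=z["P"]);im=z["im"]
grab_frame("wrist")
g=cv2.cvtColor(im,cv2.COLOR_RGB2GRAY)[200:330,260:420]
for r in regions_of("wrist","jigger_mid")[:1]:
    ys,xs=np.nonzero(r["pixels"]);print(xs.min(),xs.max(),ys.min(),ys.max())
    # bottom row half: the top disc
    m=r["pixels"].astype(np.uint8);d=cv2.distanceTransform(m,cv2.DIST_L2,5);print(np.unravel_index(d.argmax(),d.shape),d.max())
    top=np.array([[x,ys[xs==x].max()] for x in np.unique(xs)])
    print(top[::6].tolist())
for uv in((333,272),):print(onz("wrist",uv,.16,c))
plan((.575,.070,.141))
E
```

```text
305 349 224 295
(np.int64(274), np.int64(327)) 21.581396
[[305, 281], [311, 289], [317, 293], [323, 295], [329, 295], [335, 294], [341, 291], [347, 284]]
[0.56902077 0.06925826 0.16      ]
tool [0.519  0.0791 0.3295] tool y yaw 69.83 tilt 0.03 shift/100mm [-0.557  0.107  1.886]
```

Request:
{"name": "apply_moves", "arguments": {
  "targets": [
    {"translation":[-0.26,0.04,0.2],"twist":0,"hand":1},
    {"translation":[-0.26,0.05,0.2],"twist":0,"hand":1},
    {"translation":[0,0,0.4],"twist":0,"hand":1},
    {"translation":[0,0,0.4],"twist":0,"hand":1},
    {"translation":[0,0,0.4],"twist":0,"hand":1},
    {"translation":[0,0,0.29],"twist":0,"hand":1},
    {"translation":[0,0,0],"twist":0,"hand":1},
    {"translation":[0,0,0],"twist":0,"hand":1}
  ]
}}

```text
time: 3.85
tool_pos: [0.571, 0.0695, 0.1408]
tool_rot: [-0.0, 0.175, 0.985, 0.0]
contact_force: [-0.0, 0.5, 0.8]
gripper_width: 1.001
grasp_force: 0.0
```

```bash
python3 - <<'E'
from h import *
for i in range(3):
    plan((.571,.069,.141)); im=grab_frame("wrist")
print(state()["contact_force"]);save("w3.png",im)
E
```

```text
tool [0.571  0.0695 0.1408] tool y yaw 69.83 tilt 0.01 shift/100mm [-0.001 -0.005 -0.002]
tool [0.5722 0.0692 0.1424] tool y yaw 69.81 tilt 0.17 shift/100mm [ 0.01  -0.006  0.014]
tool [0.5727 0.069  0.1432] tool y yaw 69.79 tilt 0.26 shift/100mm [ 0.016 -0.006  0.022]
[-0.0141457   0.00345224  0.68265851]
```

View pics/w3.png

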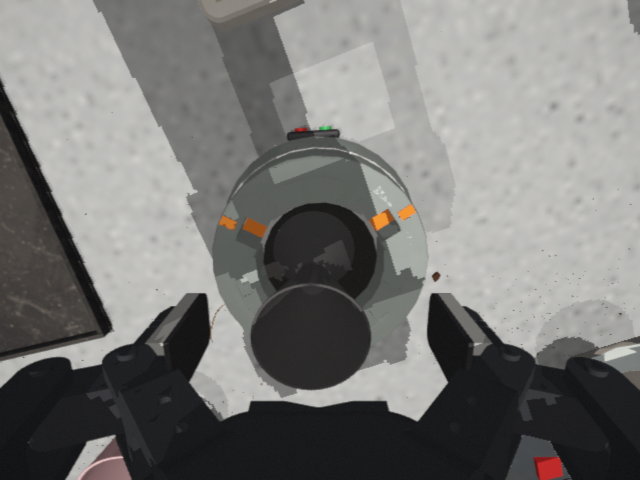

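The wrist picture shows the jigger top at (311,337), between the two pads at (190,330) and (450,330). Closing.

Request:
{"name": "apply_moves", "arguments": {
  "targets": [
    {"translation":[0,0,0],"twist":0,"hand":0},
    {"translation":[0,0,0],"twist":0,"hand":0},
    {"translation":[0,0,0],"twist":0,"hand":0},
    {"translation":[0,0,0],"twist":0,"hand":0},
    {"translation":[0,0,0],"twist":0,"hand":0},
    {"translation":[0,0,0],"twist":0,"hand":0}
  ]
}}

```text
time: 4.6
tool_pos: [0.5714, 0.0683, 0.1409]
tool_rot: [0.0, 0.176, 0.984, 0.0]
contact_force: [-0.3, -0.8, 3.5]
gripper_width: 0.452
grasp_force: 61.2
```

Request:
{"name": "apply_moves", "arguments": {
  "targets": [
    {"translation":[0,0,-0.15],"twist":0,"hand":0},
    {"translation":[0,0,-0.25],"twist":0,"hand":0},
    {"translation":[0,0,-0.3],"twist":0,"hand":0},
    {"translation":[0,-0.25,0],"twist":0,"hand":0},
    {"translation":[0,-0.45,0],"twist":0,"hand":0},
    {"translation":[0,-0.45,0],"twist":0,"hand":0},
    {"translation":[0,-0.45,0],"twist":0,"hand":0},
    {"translation":[0,-0.45,0],"twist":0,"hand":0}
  ]
}}

```text
time: 5.4
tool_pos: [0.499, -0.1252, 0.2106]
tool_rot: [0.0, 0.176, 0.984, -0.0]
contact_force: [0.9, 0.1, -0.3]
gripper_width: 0.45
grasp_force: 60.9
```

Request:
{"name": "apply_moves", "arguments": {
  "targets": [
    {"translation":[0,-0.25,0],"twist":0,"hand":0},
    {"translation":[0,-0.12,0],"twist":0,"hand":0},
    {"translation":[0,0,0.35],"twist":0,"hand":0},
    {"translation":[0,0,0.4],"twist":0,"hand":0},
    {"translation":[0,0,0.3],"twist":0,"hand":0},
    {"translation":[0,0,0.15],"twist":0,"hand":0},
    {"translation":[0,0,0],"twist":0,"hand":0},
    {"translation":[0,0,0],"twist":0,"hand":0}
  ]
}}

```text
time: 6.2
tool_pos: [0.4881, -0.1587, 0.0915]
tool_rot: [0.001, 0.176, 0.984, -0.0]
contact_force: [-0.2, 0.5, -0.4]
gripper_width: 0.455
grasp_force: 60.9
```

```bash
python3 - <<'E'
from h import *
plan((.49,-.161,.076));grab_frame("side")
print([(r["point"],r["score"]) for r in recognise("side","jigger_mid")]);im=grab_frame("side");save("s2.png",cv2.resize(im[220:460,200:440],None,fx=2,fy=2))
plan((.49,-.161,.076))
E
```

```text
tool [ 0.4881 -0.1587  0.0915] tool y yaw 69.76 tilt 0.09 shift/100mm [-0.025 -0.016  0.155]
[([0.4914, 0.3349, 0.1235], 0.6), ([0.4812, -0.1702, 0.0302], 0.57)]
tool [ 0.4887 -0.1592  0.0926] tool y yaw 69.74 tilt 0.23 shift/100mm [-0.017 -0.012  0.166]
```

View pics/s2.png

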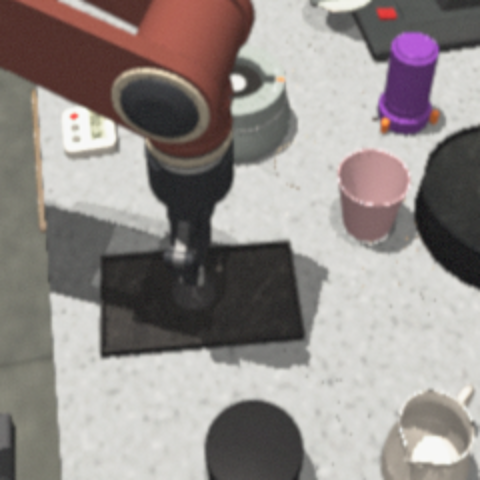

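The side crop shows the jigger held over the middle of the tray (crop ~(195,285)), with the pink cup and timer untouched. Lowering the last 16 mm.

Request:
{"name": "apply_moves", "arguments": {
  "targets": [
    {"translation":[0,0,0.06],"twist":0,"hand":0},
    {"translation":[0,0,0.06],"twist":0,"hand":0},
    {"translation":[0,0,0.02],"twist":0,"hand":0},
    {"translation":[0,0,0],"twist":0,"hand":0},
    {"translation":[0,0,0],"twist":0,"hand":0}
  ]
}}

```text
time: 6.85
tool_pos: [0.4871, -0.1586, 0.0762]
tool_rot: [-0.0, 0.176, 0.984, 0.0]
contact_force: [1.6, 0.1, -0.6]
gripper_width: 0.453
grasp_force: 60.8
```

Request:
{"name": "apply_moves", "arguments": {
  "targets": [
    {"translation":[0,0,0.01],"twist":0,"hand":0},
    {"translation":[0,0,0.01],"twist":0,"hand":0},
    {"translation":[0,0,0],"twist":0,"hand":0}
  ]
}}

```text
time: 7.15
tool_pos: [0.4876, -0.1588, 0.0753]
tool_rot: [0.0, 0.176, 0.984, -0.0]
contact_force: [-2.0, 0.2, 4.6]
gripper_width: 0.451
grasp_force: 61.2
```

Request:
{"name": "apply_moves", "arguments": {
  "targets": [
    {"translation":[0,0,0],"twist":0,"hand":1},
    {"translation":[0,0,0],"twist":0,"hand":1},
    {"translation":[0,0,0],"twist":0,"hand":1},
    {"translation":[0,0,0],"twist":0,"hand":1},
    {"translation":[0,0,0],"twist":0,"hand":1},
    {"translation":[0,0,-0.2],"twist":0,"hand":1},
    {"translation":[0,0,-0.4],"twist":0,"hand":1},
    {"translation":[0,0,-0.4],"twist":0,"hand":1}
  ]
}}

```text
time: 7.95
tool_pos: [0.4864, -0.1582, 0.1744]
tool_rot: [-0.001, 0.176, 0.984, 0.0]
contact_force: [0.4, -0.7, -0.2]
gripper_width: 0.996
grasp_force: 0.0
```

Request:
{"name": "apply_moves", "arguments": {
  "targets": [
    {"translation":[0,0,-0.4],"twist":0,"hand":1},
    {"translation":[0,0,-0.4],"twist":0,"hand":1},
    {"translation":[0,0,-0.4],"twist":0,"hand":1},
    {"translation":[0,0,0],"twist":0,"hand":1}
  ]
}}

```text
time: 8.35
tool_pos: [0.4897, -0.1598, 0.3021]
tool_rot: [0.006, 0.176, 0.984, -0.002]
contact_force: [-0.0, -0.2, 0.9]
gripper_width: 1.006
grasp_force: 0.0
```

```bash
python3 - <<'E'
from h import *
c=get_calibration("wrist");grab_frame("wrist")
for n in("wrist","side","scene"):
    im=grab_frame(n)
    for r in recognise(n,"jigger_mid"): print(n,np.round(r["point"],3),round(r["score"],2),proj(n,r["point"]).round())
    if n=="side":
        save("s3.png",np.hstack([cv2.resize(im[220:460,200:440],(400,400)),cv2.resize(grab_frame("wrist"),(400,400))])); im=grab_frame("side")
plan((.49,.30,.30))
E
```

```text
wrist [ 0.48  -0.159  0.07 ] 0.58 [315. 198.]
side [ 0.48  -0.162  0.052] 0.71 [294. 358.]
scene [ 0.479 -0.163  0.054] 0.8 [370. 357.]
scene [0.558 0.054 0.07 ] 0.24 [328. 272.]
tool [ 0.4868 -0.1584  0.2929] tool y yaw 69.73 tilt 0.14 shift/100mm [ 1.558  4.312 -0.067]
```

View pics/s3.png

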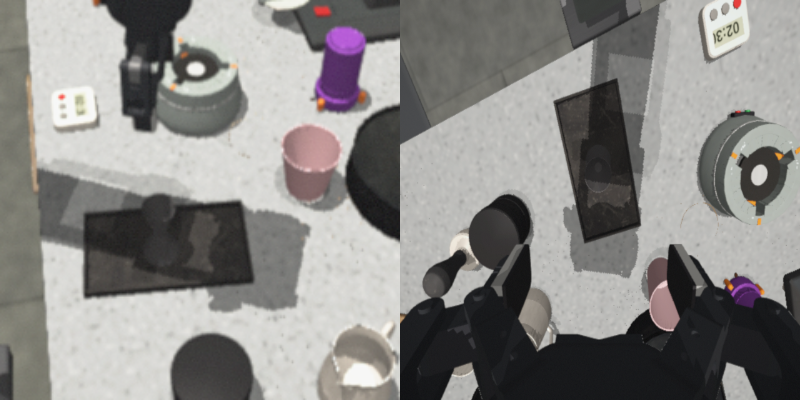

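Both views show the jigger standing upright on the tray (side crop (157,230)) and the pink cup undisturbed. Next I'll measure the empty well from above, then the cup.

Request:
{"name": "apply_moves", "arguments": {
  "targets": [
    {"translation":[0.1,0.45,-0.07],"twist":0,"hand":1},
    {"translation":[0.1,0.45,-0.07],"twist":0,"hand":1},
    {"translation":[0.1,0.45,-0.07],"twist":0,"hand":1},
    {"translation":[0.1,0.45,-0.07],"twist":0,"hand":1},
    {"translation":[0.1,0.45,-0.07],"twist":0,"hand":1},
    {"translation":[0,0,0],"twist":0,"hand":1},
    {"translation":[0,0,0],"twist":0,"hand":1},
    {"translation":[0,0,0],"twist":0,"hand":1}
  ]
}}

```text
time: 9.6
tool_pos: [0.5181, 0.0691, 0.3286]
tool_rot: [-0.001, 0.176, 0.984, -0.0]
contact_force: [0.6, -0.7, 0.4]
gripper_width: 0.997
grasp_force: 0.0
```

```bash
python3 - <<'E'
from h import *
np.set_printoptions(precision=4,suppress=True)
s=state();c=get_calibration("wrist");im=grab_frame("wrist")
np.savez("w4.npz",im=im,K=c["camera_matrix"],P=c["pose"])
print(s["tool_pos"],s["joint_vel"])
for b,a in orange(im,(240,150,420,340),6): print(b,a,onz("wrist",b,.08,c)[:2],onz("wrist",b,.058,c)[:2])
plan((.477,.295,.30))
E
```

```text
[0.5181 0.0691 0.3286] [-0.0182 -0.0047  0.0036  0.0021 -0.0015  0.0008]
[380.2 222.6] 28 [0.5637 0.1216] [0.5701 0.1233]
[368.3 226.8] 63 [0.5637 0.1086] [0.5701 0.1095]
[291.4 227.8] 28 [0.5368 0.0332] [0.5416 0.0296]
[303.1 230.7] 61 [0.544  0.0435] [0.5492 0.0405]
[338.1 277.7] 111 [0.6064 0.0601] [0.6154 0.0581]
[339.5 295.5] 24 [0.6268 0.0545] [0.637  0.0522]
tool [0.5181 0.0688 0.3286] tool y yaw 69.64 tilt 0.07 shift/100mm [1.172 1.978 0.286]
```

Request:
{"name": "apply_moves", "arguments": {
  "targets": [
    {"translation":[0.3,0.36,0.0],"twist":0,"hand":1},
    {"translation":[0.3,0.36,0.0],"twist":0,"hand":1},
    {"translation":[0.3,0.36,0.1],"twist":0,"hand":1},
    {"translation":[0.3,0.36,0.15],"twist":0,"hand":1},
    {"translation":[0.3,0.36,0.15],"twist":0,"hand":1},
    {"translation":[0.27,0.37,0.1],"twist":0,"hand":1},
    {"translation":[0,0,0],"twist":0,"hand":1},
    {"translation":[0,0,0],"twist":0,"hand":1}
  ]
}}

```text
time: 10.45
tool_pos: [0.4274, 0.3342, 0.2784]
tool_rot: [-0.0, 0.176, 0.984, -0.001]
contact_force: [-0.1, -0.0, -0.1]
gripper_width: 1.002
grasp_force: 0.0
```

```bash
python3 - <<'E'
from h import *
np.set_printoptions(precision=4,suppress=True)
s=state();c=get_calibration("wrist");im=grab_frame("wrist")
np.savez("w5.npz",im=im,K=c["camera_matrix"],P=c["pose"])
print(s["tool_pos"],s["joint_vel"])
print(proj("wrist",(.485,.335,.12),c),c["pose"])
for b,a in orange(im,(0,0,640,480),6): print(b,a,onz("wrist",b,.02,c)[:2],onz("wrist",b,.011,c)[:2])
for r in recognise("wrist","blender_cup"): print(r["score"],r["point"],proj("wrist",r["point"],c))
save("w5.png",im)
E
```

```text
[0.4274 0.3342 0.2784] [-0.0341 -0.0181 -0.0093 -0.0016  0.0011 -0.0008]
[342.6128 283.4946] [[ 0.3476 -0.9023 -0.255   0.3646]
 [ 0.9376  0.334   0.0964  0.3587]
 [-0.0018 -0.2727  0.9621  0.3994]
 [ 0.      0.      0.      1.    ]]
[417.3 137.6] 409 [0.4052 0.4486] [0.4062 0.4508]
[469.6 164.4] 3401 [0.4492 0.4912] [0.4512 0.4944]
[409.6 187.2] 65 [0.4504 0.4273] [0.4524 0.4289]
[367.  228.4] 83 [0.477 0.372] [0.4797 0.3723]
[309.8 228.9] 63 [0.4563 0.3144] [0.4585 0.3134]
0.97 [0.4205, 0.4509, 0.1143] [457.6856 158.2392]
0.65 [0.4705, 0.3417, 0.1134] [343.965 262.501]
```

View pics/w5.png

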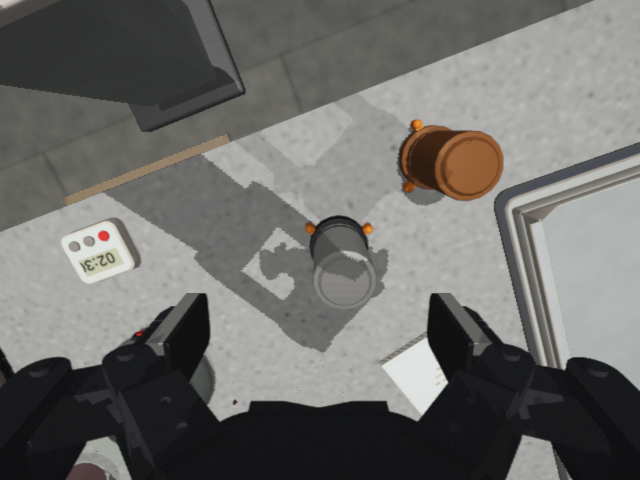

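The wrist picture shows the steel cup's top disc at (345,279) and lugs at (310,229) and (367,228). Brown is at (450,160), well clear. From this I get a cup centre of about (0.484, 0.3365) and yaw -19.8°. The well is at -16.6°, so a +3.2° turn is needed. Grasping now.

Request:
{"name": "apply_moves", "arguments": {
  "targets": [
    {"translation":[-0.26,0.11,0.1],"twist":0,"hand":1},
    {"translation":[-0.26,0.11,0.1],"twist":0,"hand":1},
    {"translation":[0,0,0.4],"twist":0,"hand":1},
    {"translation":[0,0,0.4],"twist":0,"hand":1},
    {"translation":[0,0,0.4],"twist":0,"hand":1},
    {"translation":[0,0,0.35],"twist":0,"hand":1},
    {"translation":[0,0,0.2],"twist":0,"hand":1},
    {"translation":[0,0,0],"twist":0,"hand":1}
  ]
}}

```text
time: 11.35
tool_pos: [0.4825, 0.3343, 0.0807]
tool_rot: [-0.003, 0.177, 0.984, -0.002]
contact_force: [-1.1, -0.0, 0.6]
gripper_width: 0.999
grasp_force: 0.0
```

```bash
python3 - <<'E'
from h import *
np.set_printoptions(precision=4,suppress=True)
plan((.484,.3365,.083))
c=get_calibration("wrist");im=grab_frame("wrist")
for b,a in orange(im,(0,0,640,480),6): print(b,a,onz("wrist",b,.02,c)[:2])
plan((.484,.3365,.083))
E
```

```text
tool [0.4825 0.3343 0.0807] tool y yaw 69.56 tilt 0.4 shift/100mm [-0.006  0.026 -0.023]
[485.3  41.6] 1594 [0.4098 0.4421]
[485.4  73.3] 40 [0.4227 0.4391]
[473.2 139.2] 450 [0.4492 0.4267]
[264.6 228.7] 368 [0.4552 0.3158]
[382.8 229.5] 366 [0.4768 0.3725]
tool [0.4839 0.3353 0.0833] tool y yaw 69.58 tilt 0.15 shift/100mm [0.003 0.011 0.003]
```

Request:
{"name": "apply_moves", "arguments": {
  "targets": [
    {"translation":[0,0.01,0],"twist":0,"hand":0},
    {"translation":[0,0,0],"twist":0,"hand":0},
    {"translation":[0,0,0],"twist":0,"hand":0},
    {"translation":[0,0,0],"twist":0,"hand":0},
    {"translation":[0,0,0],"twist":0,"hand":0},
    {"translation":[0,0,0],"twist":0,"hand":0}
  ]
}}

```text
time: 12.0
tool_pos: [0.4857, 0.3383, 0.0871]
tool_rot: [0.002, 0.176, 0.984, 0.0]
contact_force: [-1.3, -3.9, 6.0]
gripper_width: 0.618
grasp_force: 61.7
```

```bash
python3 - <<'E'
from h import *
np.set_printoptions(precision=4,suppress=True)
c=get_calibration("wrist");im=grab_frame("wrist")
for b,a in orange(im,(200,100,440,330),6): print(b,a,onz("wrist",b,.02,c)[:2])
plan((.484,.3365,.083));print(state()["grasp_force"])
E
```

```text
[256.6 222.2] 349 [0.4555 0.316 ]
[371.8 222.3] 342 [0.4767 0.373 ]
tool [0.4857 0.3383 0.0871] tool y yaw 69.74 tilt 0.21 shift/100mm [ 0.01  -0.023  0.041]
61.70897662639618
```

Request:
{"name": "apply_moves", "arguments": {
  "targets": [
    {"translation":[0,0,-0.2],"twist":0,"hand":0},
    {"translation":[0,0,-0.45],"twist":0,"hand":0},
    {"translation":[0,0,-0.5],"twist":0,"hand":0},
    {"translation":[-0.15,-0.18,0],"twist":0,"hand":0},
    {"translation":[-0.27,-0.33,0],"twist":0,"hand":0},
    {"translation":[-0.28,-0.35,0],"twist":0,"hand":0},
    {"translation":[-0.28,-0.35,0],"twist":0,"hand":0},
    {"translation":[-0.28,-0.35,0],"twist":0,"hand":0}
  ]
}}

```text
time: 12.85
tool_pos: [0.5485, 0.1468, 0.1998]
tool_rot: [0.001, 0.176, 0.984, 0.0]
contact_force: [0.5, 0.2, -2.9]
gripper_width: 0.62
grasp_force: 63.3
```

Request:
{"name": "apply_moves", "arguments": {
  "targets": [
    {"translation":[-0.28,-0.35,0],"twist":0,"hand":0},
    {"translation":[-0.17,-0.21,0],"twist":0,"hand":0},
    {"translation":[-0.08,-0.09,0],"twist":0,"hand":0},
    {"translation":[0,0,0],"twist":-0.35,"hand":0},
    {"translation":[0,0,0],"twist":-0.3,"hand":0},
    {"translation":[0,0,0],"twist":0,"hand":0},
    {"translation":[0,0,0],"twist":0,"hand":0},
    {"translation":[0,0,0],"twist":0,"hand":0}
  ]
}}

```text
time: 13.65
tool_pos: [0.5753, 0.0695, 0.1993]
tool_rot: [0.0, 0.144, 0.99, 0.0]
contact_force: [-0.4, -0.3, -1.0]
gripper_width: 0.619
grasp_force: 63.2
```

```bash
python3 - <<'E'
from h import *
np.set_printoptions(precision=4,suppress=True)
plan((.577,.069,.182))
c=get_calibration("wrist");im=grab_frame("wrist");s=state()
np.savez("w6.npz",im=im,K=c["camera_matrix"],P=c["pose"])
for b,a in orange(im,(100,50,540,430),6): print(b,a,"rim",onz("wrist",b,.08,c)[:2],"lug",onz("wrist",b,s["tool_pos"][2]-.087+.018,c)[:2])
print(s["grasp_force"],s["contact_force"])
save("w6.png",im)
E
```

```text
tool [0.5753 0.0695 0.1993] tool y yaw 73.49 tilt 0.0 shift/100mm [-0.017  0.     0.173]
[248.  194.3] 90 rim [0.5368 0.0335] lug [0.5314 0.0453]
[387.6 195. ] 85 rim [0.5635 0.1218] lug [0.5525 0.115 ]
[267.4 200.5] 210 rim [0.5444 0.0445] lug [0.5374 0.0539]
[367.9 201.5] 214 rim [0.564  0.1082] lug [0.5529 0.1043]
[372.9 222.4] 293 rim [0.5789 0.1079] lug [0.5646 0.104 ]
[255.7 223.3] 284 rim [0.5569 0.0319] lug [0.5473 0.044 ]
63.16703796386719 [-0.0995 -0.085  -2.1212]
```

View pics/w6.png

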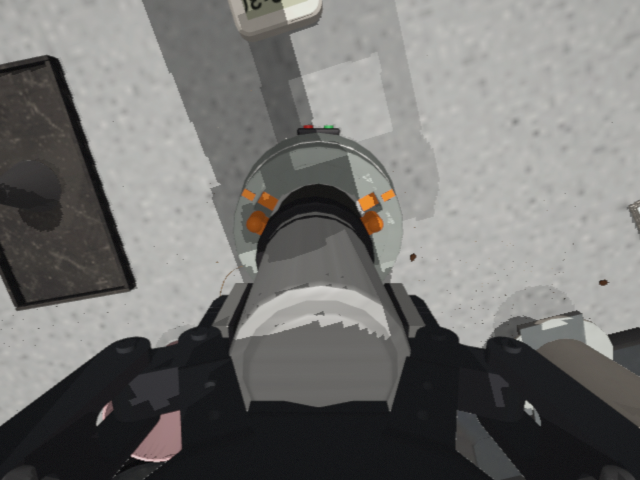

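The cup is held over the well. The lugs at (256,223) and (373,222) lie just behind the notches at (267,200) and (368,201). A remaining correction of about 2 mm in y and 2 mm in x is needed; yaw is within 0.7°.

Request:
{"name": "apply_moves", "arguments": {
  "targets": [
    {"translation":[-0.02,0.018,0.1],"twist":0.05,"hand":0},
    {"translation":[0,0,0.1],"twist":0.05,"hand":0},
    {"translation":[0,0,0],"twist":0,"hand":0},
    {"translation":[0,0,0],"twist":0,"hand":0},
    {"translation":[0,0,0],"twist":0,"hand":0}
  ]
}}

```text
time: 14.2
tool_pos: [0.578, 0.07, 0.1793]
tool_rot: [0.0, 0.149, 0.989, 0.0]
contact_force: [-0.3, -0.3, -1.9]
gripper_width: 0.621
grasp_force: 63.2
```

```bash
cat > m.py <<'E'
from h import *
np.set_printoptions(precision=4,suppress=True)
plan((.577,.071,.17))
c=get_calibration("wrist");im=grab_frame("wrist");s=state()
np.savez("w7.npz",im=im,K=c["camera_matrix"],P=c["pose"])
B=[(b,a) for b,a in orange(im,(200,150,440,300),20)]
for b,a in B: print(b,a,"rim",onz("wrist",b,.08,c)[:2],"lug",onz("wrist",b,s["tool_pos"][2]-.087+.018,c)[:2])
print(s["grasp_force"],s["contact_force"])
E
python3 m.py
```

```text
tool [0.578  0.07   0.1793] tool y yaw 72.88 tilt 0.0 shift/100mm [0.013 0.007 0.093]
[239.1 196.7] 110 rim [0.5368 0.0335] lug [0.5336 0.0414]
[391.2 195.9] 105 rim [0.5636 0.1217] lug [0.5567 0.1174]
[371.5 213.3] 551 rim [0.5705 0.1075] lug [0.5626 0.1052]
[261.2 203.3] 240 rim [0.5446 0.0449] lug [0.5403 0.0513]
[255.7 223.4] 283 rim [0.5555 0.0374] lug [0.5497 0.0448]
63.20592999458313 [-0.176  -0.59   -1.6807]
```

Request:
{"name": "apply_moves", "arguments": {
  "targets": [
    {"translation":[0,0.005,0.05],"twist":0,"hand":0},
    {"translation":[0,0,0.05],"twist":0,"hand":0},
    {"translation":[0,0,0.03],"twist":0,"hand":0},
    {"translation":[0,0,0.02],"twist":0,"hand":0},
    {"translation":[0,0,0],"twist":0,"hand":0}
  ]
}}

```text
time: 14.75
tool_pos: [0.5778, 0.0705, 0.1637]
tool_rot: [-0.0, 0.149, 0.989, -0.0]
contact_force: [-0.8, 0.6, -2.4]
gripper_width: 0.623
grasp_force: 63.2
```

```bash
python3 m.py
```

```text
tool [0.5778 0.0705 0.1637] tool y yaw 72.88 tilt 0.06 shift/100mm [ 0.009  0.002 -0.063]
[396.  201.3] 119 rim [0.5635 0.1219] lug [0.5598 0.1196]
[232.7 202.3] 126 rim [0.5367 0.0334] lug [0.5351 0.0377]
[373.1 216.1] 519 rim [0.568  0.1073] lug [0.564  0.1061]
[256.1 216.7] 501 rim [0.5485 0.0433] lug [0.546  0.0468]
63.20676326751709 [ 0.3771  0.1176 -2.1778]
```

No contact force and the bottom is already below the rim, so the lugs are entering. Continuing down.

Request:
{"name": "apply_moves", "arguments": {
  "targets": [
    {"translation":[0,0,0.03],"twist":0,"hand":0},
    {"translation":[0,0,0.03],"twist":0,"hand":0},
    {"translation":[0,0,0.03],"twist":0,"hand":0},
    {"translation":[0,0,0.03],"twist":0,"hand":0},
    {"translation":[0,0,0],"twist":0,"hand":0}
  ]
}}

```text
time: 15.3
tool_pos: [0.5785, 0.0704, 0.153]
tool_rot: [0.0, 0.149, 0.989, 0.0]
contact_force: [-0.9, -1.2, 4.5]
gripper_width: 0.623
grasp_force: 63.6
```

Request:
{"name": "apply_moves", "arguments": {
  "targets": [
    {"translation":[0,0,0.03],"twist":0,"hand":0},
    {"translation":[0,0,0.03],"twist":0,"hand":0},
    {"translation":[0,0,0.02],"twist":0,"hand":0},
    {"translation":[0,0,0],"twist":0,"hand":0},
    {"translation":[0,0,0],"twist":0,"hand":0}
  ]
}}

```text
time: 15.8
tool_pos: [0.5787, 0.0704, 0.1461]
tool_rot: [0.001, 0.149, 0.989, -0.0]
contact_force: [-4.0, -0.7, 8.0]
gripper_width: 0.617
grasp_force: 63.8
```

Request:
{"name": "apply_moves", "arguments": {
  "targets": [
    {"translation":[0,0,0.01],"twist":0,"hand":0},
    {"translation":[0,0,0.01],"twist":0,"hand":0},
    {"translation":[0,0,0],"twist":0,"hand":0},
    {"translation":[0,0,0],"twist":0,"hand":0}
  ]
}}

```text
time: 16.2
tool_pos: [0.579, 0.0703, 0.1449]
tool_rot: [0.001, 0.149, 0.989, -0.0]
contact_force: [-4.2, -1.0, 11.0]
gripper_width: 0.617
grasp_force: 64.0
```

Request:
{"name": "apply_moves", "arguments": {
  "targets": [
    {"translation":[0.01,0,0.01],"twist":0,"hand":0},
    {"translation":[0,0,0.01],"twist":0,"hand":0},
    {"translation":[0,0,0],"twist":0,"hand":0},
    {"translation":[0,0,0],"twist":0,"hand":0}
  ]
}}

```text
time: 16.6
tool_pos: [0.5789, 0.0703, 0.1446]
tool_rot: [0.002, 0.149, 0.989, -0.0]
contact_force: [-4.7, -2.0, 15.4]
gripper_width: 0.619
grasp_force: 64.3
```

```bash
python3 - <<'E'
from h import *
plan((.577,.07,.145));im=grab_frame("side");print(state()["contact_force"])
for n in("scene","side"):
    grab_frame(n)
    for r in recognise(n,"jigger_mid")[:2]:print(n,r["point"],r["score"])
a=cv2.resize(im[210:410,200:420],(440,400));plan((.577,.07,.145));w=cv2.resize(grab_frame("wrist")[120:340,180:440],(360,400))
save("f.png",np.hstack([a,w]))
E
```

```text
tool [0.5789 0.0703 0.1446] tool y yaw 72.88 tilt 0.25 shift/100mm [ 0.018 -0.009 -0.004]
[-4.45465393 -3.10116416 15.24147965]
scene [0.4805, -0.1634, 0.0527] 0.88
side [0.4815, -0.1638, 0.0509] 0.83
tool [0.5789 0.0703 0.1446] tool y yaw 72.88 tilt 0.25 shift/100mm [ 0.017 -0.009 -0.004]
```

View pics/f.png

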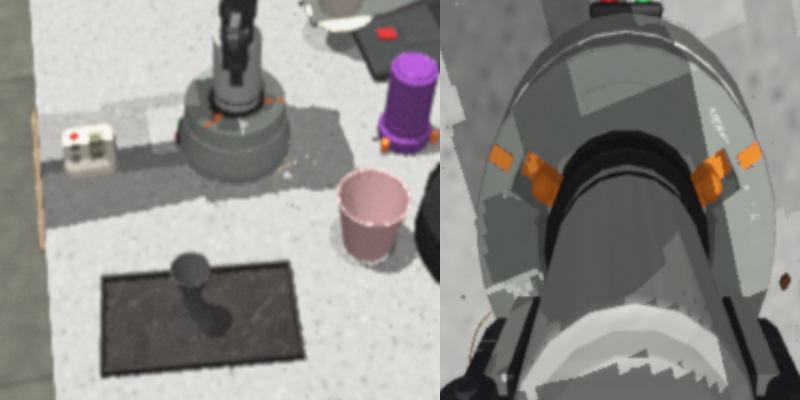

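The cup is seated: its lugs sit inside the notches (right crop (545,185) and (710,180)), and the force rises to about 15 N with no further travel at the expected full depth. The jigger stands on the tray at (190,290) in the left crop, and the pink cup and timer are in place.

```bash
python3 -c "
from plant import *
print(job_done())"
```

```text
the job is handed in; nothing more can be done
None
```

The jigger is upright on the tray, and the cup is pushed home in the well, still gripped and pressed at about 15 N; the job is handed in, but no verdict came back.

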